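Stand the handleless cups on their drip discs for the kiln

ROBOT

A 7-joint arm with a two-finger parallel gripper is mounted at the origin on the work surface. World frame = base frame: x ahead of the robot, y to its left, z up, the work surface at z = 0. Lengths are in m, angles in degrees, forces in N, time in s.
With the tool pointing down it reaches from about 0.425 to 0.875 m from the base axis. Payload 4.7 kg.
Tool frame: the origin (TCP) lies on the front face of the gripper's body, between the roots of the fingers; the fingertips stand 73 mm ahead of it and the grasp point (between the pads) lies 54 mm ahead of it; z points along the fingers, y is the line along which they close (so a half turn about z gives the same grasp; the last joint's range is limited). The gripper opens to 85 mm and grips with 20 to 120 N. Pads are 22 mm wide; open, the fingers measure 114 mm over their backs; the gripper's body (76 mm by 85 mm) begins 54 mm behind the grasp point. The pads swing forward as they close: fully open they stand 13 mm farther back than shut.
Start: joints at [72.943, 18.392, -4.016, 83.108, 1.295, 78.541, -3.26], TCP at [0.199, -0.619, 0.304] pointing down, gripper open.
Joint ranges: [-163.93, 163.93], [-17.29, 119.83], [-79.2, 71.16], [3.27, 140.29], [-89.18, 269.18], [5.43, 117.66], [-154.24, 154.24]. Speed limits (degrees/s): [147.25, 147.25, 180, 180, 180, 180, 180].

INTERFACE

Orientations are given as a 3x3 rotation matrix whose columns are the frame's x, y, z axes.
In Python, from cell import ctrl gives the robot as it stands.
- The arm moves only by the shell command python3 -m creep 'ROWS' [FORCE]. ROWS is JSON, a list of rows, each a list of 3 entries, a list of its own where there are three numbers: the opening, from -1 (shut) to 1 (fully open), then the shift along the tool's x, y, z as a fraction of full scale, then the turn about the tool's z as a fraction of full scale. A call has 1 to 10 rows; each row is the pose to reach, as a shift and turn from the pose commanded when the call began, along the tool's axes at that moment; what a row does not reach only later rows make up. Full scale, the value 1, is 0.08 m for a shift and pi/4 rad for a turn. A row lasts 1/10 s, in which the tool goes at most 50 mm and 8.59 degrees, less where a joint would pass 70% of its speed; a pose out of reach is approached as far as the arm can. A call with a number of a shift or a turn outside -1 to 1 is refused whole. A call with a gripper value outside its range is refused whole. The fingers move at their own pace and stop on an object; FORCE is the grip in N (left out, the last holds). Time passes only in rows, so rows that repeat a pose let the fingers close. It gives the time, the measured TCP pose, the force, the opening and the grip force at its end, in the units of the state.
- ctrl.observe(): the state, without advancing time (a new reading comes with each control period).
- ctrl.snapshot(name): name is "scene" or "top" or "wrist"; returns a dict with "img" (400x640x3 uint8, red, green, blue), "fx", "fy", "cx", "cy" (pixels), "origin" and "attitude" of the camera in the world. Camera axes: x right, y up, looking along -z (the intrinsics and any distortion apply to the point x, -y, -z); pixel columns grow to the right and rows downward; lengths in m; the calibration is good to about 2 mm. A picture is of the moment at which its call begins. There is no depth.
- ctrl.sign_off(): hands the job in; it is judged then, once.
Trained networks look in the newest picture that a camera, given by its name, has taken for a name from the list of things; names that differ only in an ending like _2 or _b are one class to them, and where a whole thing is asked for, a point or a joint stands for the part that bears it (a point fixed in the world has none). Each returns a list of dicts, best first, with "confidence" (0 to 1); they miss things now and then, are a little off and sometimes report something else, mostly with a low value. They report only what shows in the picture. A call takes as long as a camera call.
- ctrl.find_in(thing, camera): "xy" ([column, row] as shares, 0 to 1, of the picture: columns of its width, rows of its height, amid what is visible of it).
- ctrl.silhouettes(thing, camera): "mask" (400x640 bool, what is visible of it) and "xy" ([column, row] as shares, 0 to 1, of the picture: columns of its width, rows of its height, amid what is visible of it).
- ctrl.tip_of(thing, camera): "xy" ([column, row] as shares, 0 to 1, of the picture: columns of its width, rows of its height: a listed point, or the origin of a listed thing).
The state is a dict: "t": time; "qpos": joint angles; "joint_vel": joint speeds; "joint_efforts": joint torques, N m; "position": TCP position; "ee_rot": TCP orientation; "contact_force": force on the tool from outside, world axes, zero at the start; "ft_torque": the same for the moment, N m; "finger_gap": opening from 0.0 (shut) to 1.0 (fully open); "gripper_force": force on a finger pad.
Only numpy, scipy, OpenCV 4.12 (cv2) and the standard library are available. Lean on these libraries where they do the work, as an engineer would, in place of code of your own. Each camera call takes 0.05 s, during which the arm holds its last target. There are 200 camera calls.

TASK

Load the kiln shelf with the four straight cups that have no handle: stand each one upright on the round drip disc of its size, the smallest cup on the smallest disc and so on up to the largest on the largest, with its whole foot on the disc. Set them down gently, without dropping or tipping any, and leave the two mugs with handles where they stand.

Things in the scene. Friction and masses are not known exactly. Their poses are not given: they have to be found in the camera images.
- cup_1: The smallest of the four loose unglazed clay cups: straight-sided, round, open at the top, no handle, 32 mm outer diameter, 44 mm high, wall 3.5 mm. Origin: centre of its underside; z up along its axis. Stands upright on the table at the start (table top at z = 0).
- cup_2: The second smallest of the four loose unglazed clay cups: straight-sided, round, open at the top, no handle, 44 mm outer diameter, 54 mm high, wall 3.5 mm. Origin: centre of its underside; z up along its axis. Stands upright on the table at the start (table top at z = 0).
- cup_3: The second largest of the four loose unglazed clay cups: straight-sided, round, open at the top, no handle, 56 mm outer diameter, 63 mm high, wall 3.5 mm. Origin: centre of its underside; z up along its axis. Stands upright on the table at the start (table top at z = 0).
- cup_4: The largest of the four loose unglazed clay cups: straight-sided, round, open at the top, no handle, 68 mm outer diameter, 72 mm high, wall 3.5 mm. Origin: centre of its underside; z up along its axis. Stands upright on the table at the start (table top at z = 0).
- disc_1: The smallest of the four flat round pale drip discs on the kiln shelf: 56 mm diameter, 8 mm thick, solid, top flat; where cup_1 belongs. Immovable. Origin: centre of its underside, 15 mm above the table on the flat kiln shelf (250 mm square, 15 mm thick, immovable); its top is 8 mm above the origin. The discs stand in a square, neighbouring centres 130 mm apart.
- disc_2: The second smallest of the four flat round pale drip discs on the kiln shelf: 68 mm diameter, 8 mm thick, solid, top flat; where cup_2 belongs. Immovable. Origin: centre of its underside, 15 mm above the table on the flat kiln shelf (250 mm square, 15 mm thick, immovable); its top is 8 mm above the origin. The discs stand in a square, neighbouring centres 130 mm apart.
- disc_3: The second largest of the four flat round pale drip discs on the kiln shelf: 80 mm diameter, 8 mm thick, solid, top flat; where cup_3 belongs. Immovable. Origin: centre of its underside, 15 mm above the table on the flat kiln shelf (250 mm square, 15 mm thick, immovable); its top is 8 mm above the origin. The discs stand in a square, neighbouring centres 130 mm apart.
- disc_4: The largest of the four flat round pale drip discs on the kiln shelf: 92 mm diameter, 8 mm thick, solid, top flat; where cup_4 belongs. Immovable. Origin: centre of its underside, 15 mm above the table on the flat kiln shelf (250 mm square, 15 mm thick, immovable); its top is 8 mm above the origin. The discs stand in a square, neighbouring centres 130 mm apart.
- mug_1: A loose unglazed clay mug with a handle, to be left alone: round, 54 mm outer diameter, 64 mm high, handle on its own +y side reaching 49 mm from the axis. Origin: centre of its underside; z up. It stands among the cups, at least 110 mm from their centres.
- mug_2: A loose unglazed clay mug with a handle, to be left alone: round, 54 mm outer diameter, 64 mm high, handle on its own +y side reaching 49 mm from the axis. Origin: centre of its underside; z up. It stands among the cups, at least 110 mm from their centres.

How it is judged:
By the outcome, as a careful person would: the job done as asked, in the order asked, and still so for the second after the job is handed in, with the robot touching nothing.
It also fails if it takes over 109 s, if anything falls off the work surface, if the arm or the gripper's body presses on something with over 40 N, if the wrist force passes 120 N, or if a joint passes its speed limit or range.

## Working session

There is one attempt and no reset: what is moved stays moved. The work goes in short steps, Python scripts to look and compute and a shell command to move; the robot and the scene stay as the last step left them, time stands still between calls to the robot, and variables do not carry over. Pictures are saved under pics/ and viewed, at most 14 in all, crops included, and the job is handed in when it is done.

```bash
mkdir -p pics; ls; python3 - <<'E'
from cell import ctrl
import cv2
s=ctrl.observe()
print({k:s[k] for k in('t','position','ee_rot','finger_gap','contact_force')})
for n in("top","scene"):
    p=ctrl.snapshot(n); cv2.imwrite(f'pics/{n}0.png',p['img'][:,:,::-1])
    print(n,{k:p[k] for k in p if k!='img'})
    for th in("cup_1","disc_1","mug_1"):
        for d in ctrl.silhouettes(th,n): print(th,round(d['confidence'],2),[round(d['xy'][0]*640),round(d['xy'][1]*400)],d['mask'].sum())
E
```

```text
pics
{'t': 0.0, 'position': array([ 0.1992341 , -0.61830514,  0.30284801]), 'ee_rot': array([[ 9.51773693e-01,  3.06800233e-01, -6.73930226e-04],
       [ 3.06800956e-01, -9.51772089e-01,  1.75030120e-03],
       [-1.04435162e-04, -1.87265308e-03, -9.99998241e-01]]), 'finger_gap': 1.000513579661519, 'contact_force': array([ 0.34743033,  0.35921832, -0.40723   ])}
top {'fx': 381.7101669241353, 'fy': 381.7101669241353, 'cx': 319.60416383211367, 'cy': 200.15496946091352, 'origin': array([ 0.37736601, -0.01824679,  0.89774583]), 'attitude': array([[ 0.00745835,  0.98576572, -0.16795928],
       [-0.99996482,  0.00670772, -0.00503604],
       [-0.00383773,  0.16799093,  0.98578107]])}
cup_1 0.97 [351, 229] 515
cup_1 0.92 [408, 230] 950
cup_1 0.73 [464, 169] 216
cup_1 0.69 [344, 165] 362
cup_1 0.51 [403, 172] 605
disc_1 0.83 [251, 165] 861
disc_1 0.8 [190, 214] 1251
disc_1 0.74 [246, 218] 659
disc_1 0.62 [196, 160] 429
mug_1 0.6 [468, 235] 711
scene {'fx': 391.82445911307263, 'fy': 391.82445911307263, 'cx': 320.4582680985312, 'cy': 200.3712149722946, 'origin': array([1.02288165, 0.32446003, 0.63603747]), 'attitude': array([[-0.55527354, -0.57017702,  0.6054498 ],
       [ 0.83145882, -0.36427223,  0.41950205],
       [-0.01864188,  0.73634496,  0.67634945]])}
cup_1 0.75 [280, 231] 613
cup_1 0.73 [274, 169] 940
cup_1 0.58 [186, 185] 259
disc_1 0.97 [403, 243] 640
disc_1 0.96 [467, 274] 1610
disc_1 0.73 [430, 321] 806
disc_1 0.63 [369, 285] 1258
mug_1 0.87 [235, 203] 918
mug_1 0.82 [237, 150] 678
```

View pics/top0.png

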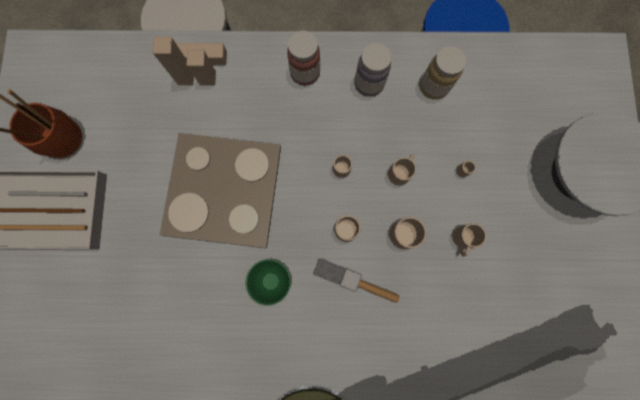

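View pics/scene0.png

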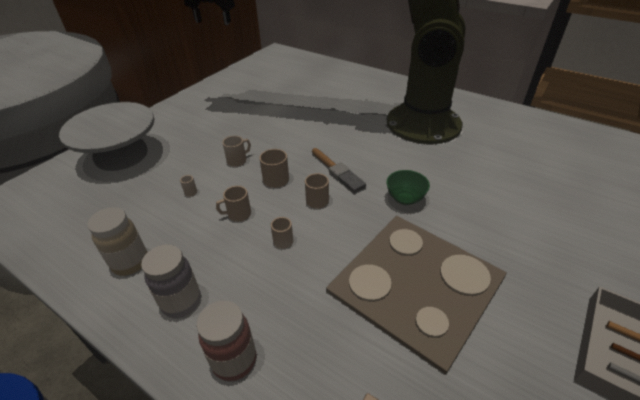

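The top view shows the cups at (467,169), (342,166), (346,229) and (408,234), for cups 1 to 4. The mugs are at (403,170) and (471,237). Discs 1 to 4 are at (198,158), (243,219), (252,164) and (188,212). The scene view matches this layout. Next I'll fit positions.

```bash
cat > h.py <<'E'
import numpy as np, cv2
from scipy.optimize import least_squares
from cell import ctrl
OBJ={}
for i,(d,h,dd) in enumerate([(32,44,56),(44,54,68),(56,63,80),(68,72,92)],1):
    OBJ[f'cup_{i}']=(d/2e3,0,h/1e3); OBJ[f'disc_{i}']=(dd/2e3,.015,.023)
def proj(p,P):
    c=(np.asarray(P)-p['origin'])@p['attitude']
    return np.c_[p['cx']-p['fx']*c[:,0]/c[:,2], p['cy']+p['fy']*c[:,1]/c[:,2]]
def ray(p,u,v,z):
    d=p['attitude']@np.array([(u-p['cx'])/p['fx'],-(v-p['cy'])/p['fy'],-1])
    return (p['origin']+d*(z-p['origin'][2])/d[2])[:2]
a=np.linspace(0,2*np.pi,40)
def pred(p,xy,o,z0=0):
    r,zl,zh=OBJ[o]
    P=np.array([[xy[0]+r*np.cos(t),xy[1]+r*np.sin(t),z+z0] for t in a for z in(zl,zh)])
    h=cv2.convexHull(proj(p,P).astype(np.float32)); m=cv2.moments(h)
    return np.array([m['m10'],m['m01']])/m['m00'],m['m00']
def fit(p,mask,o,z0=0):
    v,u=np.nonzero(mask); c=np.array([u.mean(),v.mean()])
    s=least_squares(lambda q:pred(p,q,o,z0)[0]-c,ray(p,*c,.03),x_scale=.01,diff_step=1e-3)
    return s.x,mask.sum()/pred(p,s.x,o,z0)[1]
E
python3 - <<'E'
from h import *
A={'top':{'cup_1':(467,169),'cup_2':(342,166),'cup_3':(346,229),'cup_4':(408,234),'disc_1':(198,158),'disc_2':(243,219),'disc_3':(252,164),'disc_4':(188,212)},
'scene':{'cup_1':(189,186),'cup_2':(282,233),'cup_3':(317,190),'cup_4':(274,169),'disc_1':(432,321),'disc_2':(406,241),'disc_3':(370,283),'disc_4':(466,274)}}
for n in A:
    p=ctrl.snapshot(n)
    D={c:ctrl.silhouettes(c+'_1',n) for c in('cup','disc','mug')}
    for o,uv in A[n].items():
        for d in D[o[:-2]]:
            if np.hypot(*(d['xy']*np.array([640,400])-uv))<12:
                x,r=fit(p,d['mask'],o); print(n,o,x.round(4),'area ratio',round(r,2),round(d['confidence'],2))
    for d in D['mug']: print('mug',n,ray(p,d['xy'][0]*640,d['xy'][1]*400,.032).round(3))
E
```

```text
top cup_1 [ 0.6021 -0.3565] area ratio 1.15 0.63
top cup_2 [ 0.6045 -0.0652] area ratio 1.0 0.62
top cup_3 [ 0.4595 -0.0752] area ratio 1.01 0.59
top cup_4 [ 0.4491 -0.2104] area ratio 1.01 0.91
top disc_1 [0.6253 0.2778] area ratio 0.97 0.79
top disc_2 [0.4818 0.1623] area ratio 0.96 0.71
top disc_3 [0.6111 0.1488] area ratio 0.96 0.61
top disc_4 [0.4965 0.2913] area ratio 0.98 0.79
mug top [ 0.453 -0.359]
mug top [ 0.589 -0.207]
scene cup_1 [ 0.6018 -0.3589] area ratio 0.96 0.69
scene cup_2 [ 0.6053 -0.0665] area ratio 0.95 0.67
scene cup_3 [ 0.4583 -0.077 ] area ratio 0.97 0.76
scene disc_1 [0.6241 0.2758] area ratio 1.01 0.86
scene disc_2 [0.4815 0.161 ] area ratio 1.04 0.69
scene disc_3 [0.6105 0.1473] area ratio 0.99 0.96
scene disc_4 [0.4948 0.2901] area ratio 0.95 0.66
mug scene [ 0.431 -0.35 ]
mug scene [ 0.583 -0.219]
```

```bash
python3 -m creep '[[1,[0.3,-0.1,0],0.13],[1,[0.7,-0.2,0],0.26],[1,[1,-0.275,0],0.397],[1,[1,-0.275,0],0.397]]'
for i in 1; do :; done
python3 -m creep '[[1,[0.4,-0.27,0],0],[1,[0.83,-0.54,0],0]]'
python3 -m creep '[[1,[0.4,-0.27,0],0],[1,[0.83,-0.54,0],0]]'
python3 -m creep '[[1,[0.4,-0.27,0],0],[1,[0.83,-0.54,0],0]]'
python3 -m creep '[[1,[0.4,-0.27,0],0],[1,[0.83,-0.54,0],0]]'
python3 -m creep '[[1,[0.4,-0.27,0],0],[1,[0.83,-0.54,0],0],[1,[0.83,-0.54,0],0],[1,[0.83,-0.54,0],0]]'
```

```text
t: 1.2
position: [0.2738, -0.5704, 0.3041]
ee_rot: [[1.0, 0.006, 0.003], [0.006, -1.0, 0.001], [0.003, -0.001, -1.0]]
contact_force: [-0.2, 0.9, -0.2]
finger_gap: 1.005
gripper_force: 0.0
t: 1.4
position: [0.3334, -0.5312, 0.304]
ee_rot: [[1.0, -0.003, -0.001], [-0.003, -1.0, -0.001], [-0.001, 0.001, -1.0]]
contact_force: [1.4, 0.0, -0.0]
finger_gap: 1.004
gripper_force: 0.0
t: 1.6
position: [0.4015, -0.487, 0.3041]
ee_rot: [[1.0, -0.001, -0.0], [-0.001, -1.0, -0.001], [-0.0, 0.001, -1.0]]
contact_force: [0.9, -0.3, 0.7]
finger_gap: 1.005
gripper_force: 0.0
t: 1.8
position: [0.4681, -0.4439, 0.3041]
ee_rot: [[1.0, -0.0, -0.0], [-0.0, -1.0, -0.001], [-0.0, 0.001, -1.0]]
contact_force: [0.2, 0.3, -0.1]
finger_gap: 0.999
gripper_force: 0.0
t: 2.0
position: [0.5346, -0.4008, 0.3041]
ee_rot: [[1.0, -0.0, -0.0], [-0.0, -1.0, -0.001], [-0.0, 0.001, -1.0]]
contact_force: [-0.1, -1.3, -0.8]
finger_gap: 1.0
gripper_force: 0.0
t: 2.4
position: [0.6012, -0.3569, 0.3034]
ee_rot: [[1.0, 0.003, -0.001], [0.003, -1.0, -0.0], [-0.001, 0.0, -1.0]]
contact_force: [0.3, -0.3, -0.7]
finger_gap: 1.004
gripper_force: 0.0
```

```bash
python3 -m creep '[[1,[0,0,0.4],0],[1,[0,0,0.8],0],[1,[0,0,1],0]]' >/dev/null
python3 -m creep '[[1,[0,0,0.4],0],[1,[0,0,0.8],0],[1,[0,0,1],0]]' >/dev/null
python3 -m creep '[[1,[0,0.01,0.25],0],[1,[0.01,0.01,0.5],0],[1,[0.01,0.01,0.75],0],[1,[0.01,0.01,0.82],0],[1,[0.01,0.01,0.82],0]]'
python3 -m creep '[[0.6,[0,0,0],0],[0.3,[0,0,0],0],[0.1,[0,0,0],0],[-0.05,[0,0,0],0],[-0.2,[0,0,0],0],[-0.3,[0,0,0],0],[-0.5,[0,0,0],0],[-1,[0,0,0],0],[-1,[0,0,0],0],[-1,[0,0,0],0]]' 25
python3 -m creep '[[-1,[0,0,-0.1],0],[-1,[0,0,-0.3],0],[-1,[0,0,-0.5],0],[-1,[0,0,-0.5],0]]'
python3 - <<'E'
from h import *
p=ctrl.snapshot('scene');cv2.imwrite('pics/s1.png',cv2.resize(p['img'][100:250,120:380,::-1],None,fx=2,fy=2))
E
```

```text
t: 3.5
position: [0.6009, -0.3586, 0.078]
ee_rot: [[1.0, -0.001, -0.001], [-0.001, -1.0, 0.0], [-0.001, -0.0, -1.0]]
contact_force: [0.2, -0.0, 0.2]
finger_gap: 1.001
gripper_force: 0.0
t: 4.5
position: [0.6018, -0.3581, 0.0788]
ee_rot: [[1.0, 0.0, 0.001], [0.0, -1.0, -0.0], [0.001, 0.0, -1.0]]
contact_force: [-1.1, -0.6, 4.7]
finger_gap: 0.376
gripper_force: 25.1
t: 4.9
position: [0.6035, -0.359, 0.1225]
ee_rot: [[1.0, -0.0, 0.006], [-0.0, -1.0, -0.003], [0.006, 0.003, -1.0]]
contact_force: [0.3, -0.7, -0.2]
finger_gap: 0.377
gripper_force: 24.9
```

View pics/s1.png

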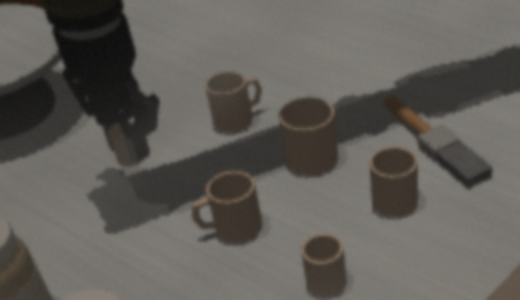

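The crop shows cup_1 held and clear of the table at crop (122,145), with the others undisturbed. I'll raise it and carry it to disc_1.

```bash
python3 -m creep '[[-1,[0,0,-0.2],0],[-1,[0,0,-0.5],0],[-1,[0,0,-0.8],0],[-1,[0,-0.1,-1],0],[-1,[0,-0.4,-1],0],[-1,[0,-0.7,-1],0],[-1,[0,-0.98,-1],0]]'
python3 -m creep '[[-1,[0.01,-0.33,-0.05],0],[-1,[0.03,-0.67,-0.1],0],[-1,[0.04,-1,-0.15],0]]' >/dev/null
python3 -m creep '[[-1,[0.01,-0.33,0],0],[-1,[0.03,-0.67,0],0],[-1,[0.04,-1,0],0]]' >/dev/null
python3 -m creep '[[-1,[0.01,-0.33,0],0],[-1,[0.03,-0.67,0],0],[-1,[0.04,-1,0],0]]' >/dev/null
python3 -m creep '[[-1,[0.01,-0.33,0],0],[-1,[0.03,-0.67,0],0],[-1,[0.04,-1,0],0]]' >/dev/null
python3 -m creep '[[-1,[0.01,-0.33,0],0],[-1,[0.03,-0.67,0],0],[-1,[0.04,-1,0],0]]' >/dev/null
python3 -m creep '[[-1,[0.01,-0.33,0],0],[-1,[0.03,-0.67,0],0],[-1,[0.04,-1,0],0]]' >/dev/null
python3 -m creep '[[-1,[0.01,-0.33,0],0],[-1,[0.03,-0.67,0],0],[-1,[0.04,-0.9,0],0],[-1,[0.04,-0.95,0],0],[-1,[0.04,-0.95,0],0],[-1,[0.04,-0.95,0],0]]'
```

```text
t: 5.65
position: [0.6014, -0.2776, 0.1986]
ee_rot: [[1.0, 0.001, -0.0], [0.001, -1.0, 0.001], [-0.0, -0.001, -1.0]]
contact_force: [0.7, 0.2, -0.8]
finger_gap: 0.376
gripper_force: 24.9
t: 8.05
position: [0.6244, 0.2745, 0.2101]
ee_rot: [[1.0, -0.002, -0.0], [-0.002, -1.0, -0.002], [-0.0, 0.002, -1.0]]
contact_force: [0.2, 0.3, -0.7]
finger_gap: 0.377
gripper_force: 24.9
```

```bash
python3 -m creep '[[-1,[0,-0.03,0.2],0],[-1,[0,-0.03,0.45],0],[-1,[0,-0.03,0.7],0],[-1,[0,-0.03,0.9],0],[-1,[0,-0.03,1],0]]' >/dev/null
python3 -m creep '[[-1,[0,0,0.12],0],[-1,[0,0,0.22],0],[-1,[0,0,0.28],0],[-1,[0,0,0.3],0],[-1,[0,0,0.3],0]]'
python3 -m creep '[[-1,[0,0,0.01],0],[-1,[0,0,0.02],0],[-1,[0,0,0.03],0],[-1,[0,0,0.03],0]]'
python3 - <<'E'
from h import *
p=ctrl.snapshot('scene');cv2.imwrite('pics/s2.png',cv2.resize(p['img'][180:380,300:560,::-1],None,fx=3,fy=3))
E
```

```text
t: 9.05
position: [0.624, 0.2789, 0.1064]
ee_rot: [[1.0, 0.0, 0.0], [0.0, -1.0, 0.0], [0.0, -0.0, -1.0]]
contact_force: [-0.1, -0.2, -0.9]
finger_gap: 0.377
gripper_force: 24.9
t: 9.45
position: [0.624, 0.2787, 0.1039]
ee_rot: [[1.0, -0.0, 0.0], [-0.0, -1.0, -0.0], [0.0, 0.0, -1.0]]
contact_force: [-0.6, 0.2, -1.1]
finger_gap: 0.374
gripper_force: 24.9
```

View pics/s2.png

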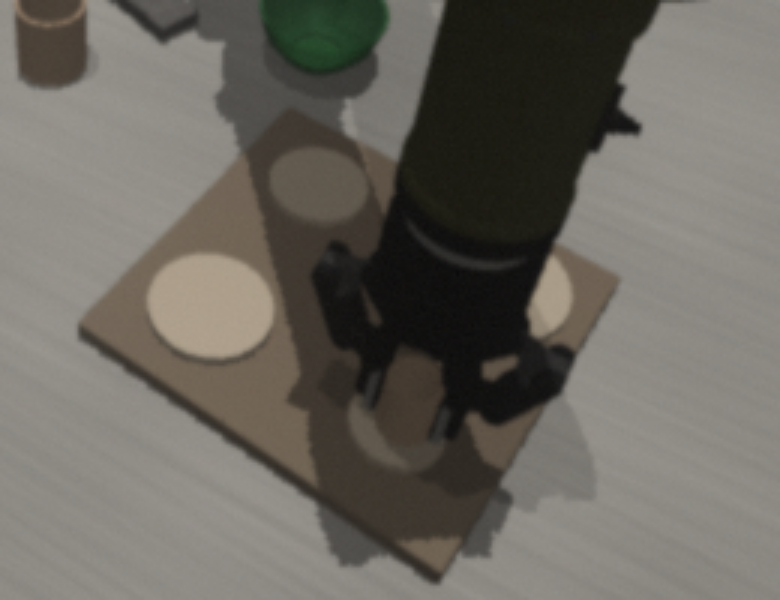

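Cup_1 sits between the fingers, centred just above disc_1 at about crop (400,430). I'll lower it in small steps to feel contact.

```bash
python3 -m creep '[[-1,[0,0,0.01],0],[-1,[0,0,0.015],0],[-1,[0,0,0.015],0]]'|grep -E "pos|cont"
python3 -m creep '[[-1,[0,0,0.005],0],[-1,[0,0,0.01],0],[-1,[0,0,0.01],0]]'|grep -E "pos|cont"
python3 -m creep '[[-1,[0,0,0.005],0],[-1,[0,0,0.005],0],[-1,[0,0,0.005],0]]'|grep -E "pos|cont"
```

```text
position: [0.6239, 0.2788, 0.1025]
contact_force: [-0.0, 0.2, -0.7]
position: [0.624, 0.2788, 0.1018]
contact_force: [-0.1, 0.3, 0.5]
position: [0.624, 0.2788, 0.1018]
contact_force: [-1.0, -1.7, 2.4]
```

```bash
python3 -m creep '[[-0.2,[0,0,0],0],[-0.15,[0,0,0],0],[-0.05,[0,0,0],0],[0.1,[0,0,0],0],[0.3,[0,0,0],0],[0.5,[0,0,0],0],[0.5,[0,0,0],0],[0.5,[0,0,0],0]]'
python3 -m creep '[[0.5,[0,0,-0.1],0],[0.5,[0,0,-0.3],0],[0.6,[0,0,-0.65],0],[1,[0,0,-1],0]]'|grep -E "pos|cont"
python3 -m creep '[[1,[0,0.2,-0.35],0],[1,[-0.03,0.5,-0.5],0],[1,[-0.06,1,-0.5],0]]' >/dev/null
python3 -m creep '[[1,[-0.03,0.5,0],0],[1,[-0.06,1,0],0]]' >/dev/null
python3 -m creep '[[1,[-0.03,0.5,0],0],[1,[-0.06,1,0],0]]' >/dev/null
python3 -m creep '[[1,[-0.06,0.6,0],0],[1,[-0.06,1,0],0],[1,[-0.06,1,0],0]]'|grep -E "pos|cont"
python3 - <<'E'
from h import *
p=ctrl.snapshot('top');cv2.imwrite('pics/t2.png',cv2.resize(p['img'][120:260,150:500,::-1],None,fx=2,fy=2))
for d in ctrl.silhouettes('cup_1','top'):
    uv=d['xy']*np.array([640,400]); print(uv.round(),round(d['confidence'],2))
    if uv[0]<260: print('placed',fit(p,d['mask'],'cup_1',.023))
    if np.hypot(*(uv-[342,166]))<12: print('cup_2',fit(p,d['mask'],'cup_2'))
E
```

```text
t: 11.2
position: [0.624, 0.2788, 0.1015]
ee_rot: [[1.0, 0.0, 0.0], [0.0, -1.0, -0.0], [0.0, 0.0, -1.0]]
contact_force: [0.3, 0.5, -0.6]
finger_gap: 0.746
gripper_force: 0.0
position: [0.624, 0.2789, 0.1836]
contact_force: [0.5, -0.1, 0.7]
position: [0.6048, -0.0487, 0.2231]
contact_force: [0.1, -0.5, -1.2]
[192. 155.] 0.52
placed (array([0.62501197, 0.28013855]), np.float64(0.9322535859679467))
```

View pics/t2.png

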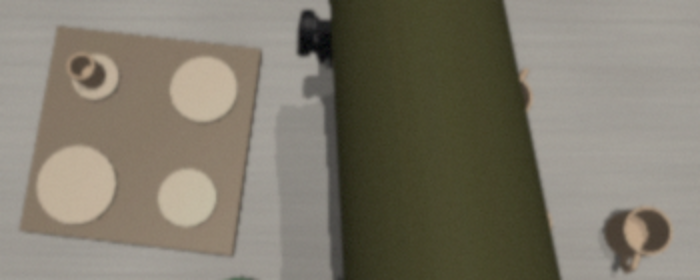

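Cup_1 stands upright on disc_1 at crop (90,70), 3 mm off centre. I'll settle and check the pose before lowering onto cup_2.

```bash
python3 -m creep '[[1,[0,0,0],0],[1,[0,0,0],0]]'|grep -E "pos|cont"
```

```text
position: [0.605, -0.0391, 0.2221]
contact_force: [0.9, 0.9, 0.1]
```

```bash
python3 -m creep '[[1,[0,0.16,0.1],0],[1,[0,0.33,0.3],0],[1,[0,0.33,0.5],0],[1,[0,0.33,0.8],0],[1,[0,0.33,0.8],0],[1,[0,0.33,0.8],0]]'|grep -E "pos|cont"
python3 -m creep '[[1,[0,0,0.25],0],[1,[0,0,0.5],0],[1,[0,0,0.75],0],[1,[0,0,0.92],0],[1,[0,0,0.95],0],[1,[0,0,0.95],0]]'|grep -E "pos|cont"
python3 -m creep '[[0.7,[0,0,0],0],[0.45,[0,0,0],0],[0.25,[0,0,0],0],[0.1,[0,0,0],0],[0,[0,0,0],0],[-0.1,[0,0,0],0],[-0.5,[0,0,0],0],[-1,[0,0,0],0],[-1,[0,0,0],0],[-1,[0,0,0],0]]' 25
python3 -m creep '[[-1,[0,0,-0.1],0],[-1,[0,0,-0.3],0],[-1,[0,0,-0.6],0],[-1,[0,0,-1],0],[-1,[0,0,-1],0]]'
```

```text
position: [0.6041, -0.0676, 0.1562]
contact_force: [-0.1, 0.5, 0.8]
position: [0.6051, -0.0676, 0.0819]
contact_force: [1.1, -1.2, 0.7]
t: 15.1
position: [0.6052, -0.0674, 0.0821]
ee_rot: [[1.0, 0.0, 0.001], [0.0, -1.0, -0.0], [0.001, 0.0, -1.0]]
contact_force: [-2.0, 0.4, 4.9]
finger_gap: 0.517
gripper_force: 25.9
t: 15.6
position: [0.6077, -0.0678, 0.1673]
ee_rot: [[1.0, -0.0, 0.009], [-0.0, -1.0, -0.001], [0.009, 0.001, -1.0]]
contact_force: [1.2, 0.6, 0.2]
finger_gap: 0.516
gripper_force: 25.7
```

```bash
python3 -m creep '[[-1,[-0.05,-0.1,-0.1],0],[-1,[-0.2,-0.35,-0.25],0],[-1,[-0.35,-0.65,-0.25],0],[-1,[-0.51,-0.95,-0.25],0]]' >/dev/null
python3 -m creep '[[-1,[-0.17,-0.32,0],0],[-1,[-0.34,-0.64,0],0],[-1,[-0.51,-0.95,0],0]]' >/dev/null
python3 -m creep '[[-1,[-0.17,-0.32,0],0],[-1,[-0.34,-0.64,0],0],[-1,[-0.48,-0.88,0],0],[-1,[-0.52,-0.96,0],0],[-1,[-0.52,-0.96,0],0],[-1,[-0.52,-0.96,0.1],0],[-1,[-0.52,-0.96,0.3],0],[-1,[-0.52,-0.96,0.5],0],[-1,[-0.52,-0.96,0.5],0],[-1,[-0.52,-0.96,0.5],0]]'
```

```text
t: 17.3
position: [0.4818, 0.1601, 0.141]
ee_rot: [[1.0, -0.002, -0.001], [-0.002, -1.0, -0.0], [-0.001, 0.0, -1.0]]
contact_force: [-0.1, 0.7, -0.1]
finger_gap: 0.52
gripper_force: 25.8
```

Position matches disc_2. I need z ≈ 0.105.

```bash
python3 -m creep '[[-1,[0,-0.02,0.12],0],[-1,[0,-0.02,0.25],0],[-1,[0,-0.02,0.36],0],[-1,[0,-0.02,0.41],0],[-1,[0,-0.02,0.42],0],[-1,[0,-0.02,0.42],0]]'|grep -E "pos|cont"
python3 -m creep '[[-1,[0,0,0.01],0],[-1,[0,0,0.015],0],[-1,[0,0,0.015],0]]'|grep -E "pos|cont"
python3 -m creep '[[-1,[0,0,0.005],0],[-1,[0,0,0.01],0],[-1,[0,0,0.01],0]]'|grep -E "pos|cont"
```

```text
position: [0.4815, 0.1628, 0.1078]
contact_force: [-0.1, 0.1, 0.6]
position: [0.4817, 0.1628, 0.1069]
contact_force: [-0.3, 0.8, 0.1]
position: [0.4815, 0.1628, 0.1058]
contact_force: [-0.1, -0.2, -0.4]
```

```bash
python3 -m creep '[[-1,[0,0,0.005],0],[-1,[0,0,0.005],0],[-1,[0,0,0.005],0]]'|grep -E "pos|cont"
python3 -m creep '[[-1,[0,0,0.005],0],[-1,[0,0,0.005],0],[-1,[0,0,0.005],0]]'|grep -E "pos|cont"
python3 - <<'E'
from h import *
p=ctrl.snapshot('scene');cv2.imwrite('pics/s3.png',cv2.resize(p['img'][180:380,300:560,::-1],None,fx=3,fy=3))
E
```

```text
position: [0.4816, 0.1628, 0.1054]
contact_force: [0.3, 0.5, -1.7]
position: [0.4816, 0.1628, 0.1052]
contact_force: [-0.1, 0.0, 0.8]
```

View pics/s3.png

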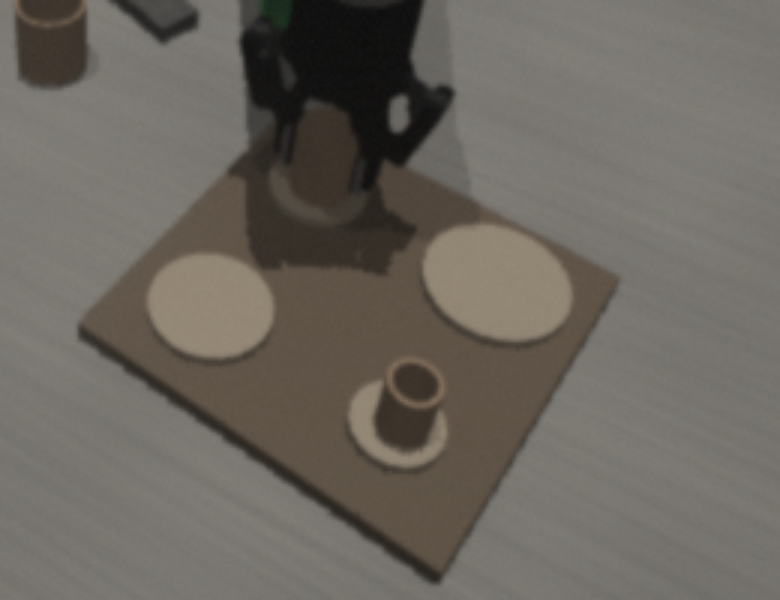

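Cup_2's foot is inside disc_2 at about crop (325,195), and cup_1 stands wholly on its disc at crop (407,430). I'll touch down, release and go on to cup_3.

```bash
python3 -m creep '[[-1,[0,0,0.005],0],[-1,[0,0,0.005],0],[-1,[0,0,0.005],0]]'|grep -E "pos|cont"
python3 -m creep '[[0.05,[0,0,0],0],[0.1,[0,0,0],0],[0.2,[0,0,0],0],[0.3,[0,0,0],0],[0.5,[0,0,0],0],[0.7,[0,0,0],0],[0.7,[0,0,0],0],[0.7,[0,0,0],0]]'|grep -E "pos|cont|gap"
python3 -m creep '[[0.7,[0,0,-0.1],0],[0.7,[0,0,-0.3],0],[0.7,[0,0,-0.65],0],[1,[0,0,-1],0],[1,[0,0.3,-1],0],[1,[-0.05,0.65,-1],0],[1,[-0.1,1,-1],0]]' >/dev/null
python3 -m creep '[[1,[-0.05,0.5,0],0],[1,[-0.1,1,0],0]]' >/dev/null
python3 -m creep '[[1,[-0.05,0.5,0],0],[1,[-0.08,0.9,0],0],[1,[-0.08,0.99,0],0],[1,[-0.08,0.99,0],0],[1,[-0.08,0.99,0],0]]'|grep -E "^t|pos|cont|gap"
```

```text
position: [0.4816, 0.1628, 0.1051]
contact_force: [-2.3, -1.2, 5.7]
position: [0.4816, 0.1628, 0.1046]
contact_force: [-0.6, 0.8, 1.0]
finger_gap: 0.849
t: 21.65
position: [0.4594, -0.0751, 0.185]
contact_force: [0.1, 0.1, -0.1]
finger_gap: 1.001
```

```bash
python3 -m creep '[[1,[0,0.01,0.25],0],[1,[0,0.01,0.5],0],[1,[0,0.01,0.75],0],[1,[0,0.01,1],0]]' >/dev/null
python3 -m creep '[[1,[0,0,0.15],0],[1,[0,0,0.21],0],[1,[0,0,0.21],0],[1,[0,0,0.21],0]]'|grep -E "^t|pos|cont|gap"
python3 -m creep '[[0.8,[0,0,0],0],[0.6,[0,0,0],0],[0.45,[0,0,0],0],[0.35,[0,0,0],0],[0.25,[0,0,0],0],[0,[0,0,0],0],[-0.5,[0,0,0],0],[-1,[0,0,0],0],[-1,[0,0,0],0],[-1,[0,0,0],0]]' 30
python3 -m creep '[[-1,[0,0,-0.1],0],[-1,[0,0,-0.3],0],[-1,[0,0,-0.6],0],[-1,[0,0,-1],0],[-1,[0,0,-1],0]]'|grep -E "^t|pos|cont|gap|force"
```

```text
t: 22.45
position: [0.4598, -0.077, 0.0886]
contact_force: [0.1, -0.3, -1.3]
finger_gap: 0.997
t: 23.45
position: [0.4594, -0.0771, 0.0884]
ee_rot: [[1.0, 0.0, 0.0], [0.0, -1.0, -0.0], [0.0, 0.0, -1.0]]
contact_force: [-1.3, 1.0, 6.2]
finger_gap: 0.653
gripper_force: 31.7
t: 23.95
position: [0.4617, -0.0776, 0.172]
contact_force: [0.1, -0.3, -1.2]
finger_gap: 0.655
gripper_force: 32.2
```

```bash
python3 -m creep '[[-1,[0.05,-0.1,-0.1],0],[-1,[0.2,-0.35,-0.25],0],[-1,[0.4,-0.65,-0.35],0],[-1,[0.63,-0.94,-0.35],0]]' >/dev/null
python3 -m creep '[[-1,[0.2,-0.32,0],0],[-1,[0.42,-0.64,0],0],[-1,[0.63,-0.94,0],0]]' >/dev/null
python3 -m creep '[[-1,[0.2,-0.32,0],0],[-1,[0.42,-0.64,0],0],[-1,[0.58,-0.86,0],0],[-1,[0.63,-0.93,0],0],[-1,[0.63,-0.93,0],0],[-1,[0.63,-0.93,0.15],0],[-1,[0.63,-0.93,0.4],0],[-1,[0.63,-0.93,0.7],0],[-1,[0.63,-0.93,0.7],0],[-1,[0.63,-0.93,0.7],0]]'
```

```text
t: 25.65
position: [0.6097, 0.1463, 0.1393]
ee_rot: [[1.0, -0.001, -0.002], [-0.001, -1.0, -0.001], [-0.002, 0.001, -1.0]]
contact_force: [-0.2, -0.3, -1.0]
finger_gap: 0.653
gripper_force: 32.4
```

```bash
python3 -m creep '[[-1,[0.01,-0.02,0.1],0],[-1,[0.01,-0.02,0.2],0],[-1,[0.01,-0.02,0.28],0],[-1,[0.01,-0.02,0.32],0],[-1,[0.01,-0.02,0.32],0]]'|grep -E "pos|cont"
python3 -m creep '[[-1,[0,0,0.01],0],[-1,[0,0,0.015],0],[-1,[0,0,0.015],0]]'|grep -E "pos|cont"
python3 -m creep '[[-1,[0,0,0.005],0],[-1,[0,0,0.01],0],[-1,[0,0,0.01],0]]'|grep -E "pos|cont"
python3 - <<'E'
from h import *
p=ctrl.snapshot('scene');cv2.imwrite('pics/s4.png',cv2.resize(p['img'][180:380,300:560,::-1],None,fx=3,fy=3))
E
```

```text
position: [0.6108, 0.1491, 0.1135]
contact_force: [-0.1, -0.3, -1.6]
position: [0.6113, 0.1492, 0.1133]
contact_force: [-0.6, 0.3, -1.2]
position: [0.6112, 0.1491, 0.1123]
contact_force: [-0.6, -1.1, -0.6]
```

View pics/s4.png

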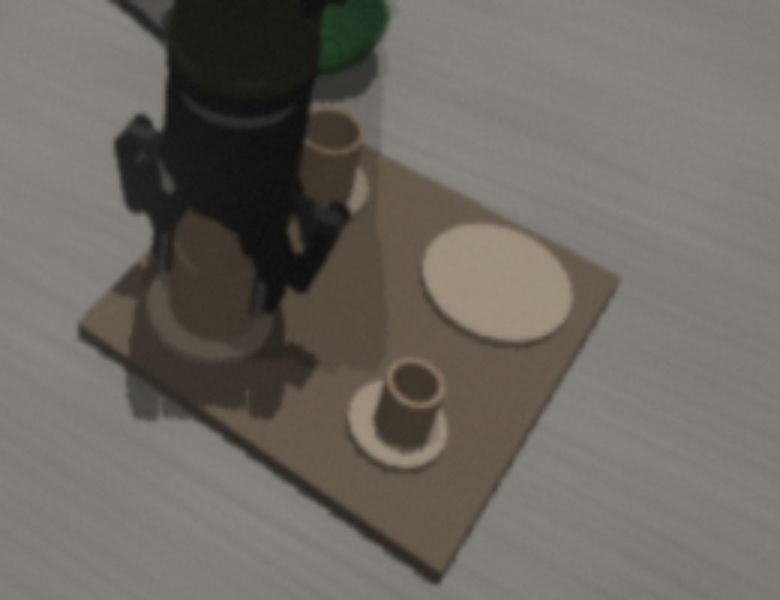

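Cup_3 is over disc_3, its foot near crop (210,330), within the disc. Cups 1 and 2 are still upright. I'll touch down.

```bash
python3 -m creep '[[-1,[0,0,0.005],0],[-1,[0,0,0.01],0],[-1,[0,0,0.01],0]]'|grep -E "pos|cont"
python3 -m creep '[[-1,[0,0,0.004],0],[-1,[0,0,0.004],0],[-1,[0,0,0.004],0]]'|grep -E "pos|cont"
```

```text
position: [0.6112, 0.1492, 0.1115]
contact_force: [-0.7, -0.3, -0.3]
position: [0.6112, 0.1492, 0.1115]
contact_force: [-0.8, -0.1, 2.8]
```

```bash
python3 -m creep '[[0.35,[0,0,0],0],[0.4,[0,0,0],0],[0.5,[0,0,0],0],[0.6,[0,0,0],0],[0.8,[0,0,0],0],[1,[0,0,0],0],[1,[0,0,0],0],[1,[0,0,0],0]]'|grep -E "pos|cont|gap"
python3 -m creep '[[1,[0,0,-0.1],0],[1,[0,0,-0.3],0],[1,[0,0,-0.65],0],[1,[0,0,-1],0],[1,[-0.1,0.3,-1],0],[1,[-0.25,0.6,-1],0],[1,[-0.4,0.9,-1],0]]' >/dev/null
python3 -m creep '[[1,[-0.2,0.45,0],0],[1,[-0.4,0.9,0],0]]' >/dev/null
python3 -m creep '[[1,[-0.2,0.45,0],0],[1,[-0.4,0.9,0],0]]' >/dev/null
python3 -m creep '[[1,[-0.2,0.45,0],0],[1,[-0.4,0.9,0],0]]' >/dev/null
python3 -m creep '[[1,[-0.2,0.45,0],0],[1,[-0.38,0.8,0],0],[1,[-0.42,0.9,0],0],[1,[-0.42,0.9,0],0],[1,[-0.42,0.9,0],0],[1,[-0.42,0.9,0],0]]'|grep -E "^t|pos|cont|gap"
python3 - <<'E'
from h import *
p=ctrl.snapshot('wrist');cv2.imwrite('pics/w4.png',p['img'][:,:,::-1])
p=ctrl.snapshot('scene')
for d in ctrl.silhouettes('cup_1','scene'):
    uv=d['xy']*np.array([640,400]); print(uv.round(),round(d['confidence'],2))
    if np.hypot(*(uv-[274,169]))<12: print('cup_4',fit(p,d['mask'],'cup_4'))
E
```

```text
position: [0.6112, 0.1492, 0.1112]
contact_force: [0.6, 0.3, -0.2]
finger_gap: 0.997
t: 30.1
position: [0.4506, -0.2091, 0.1916]
contact_force: [-0.2, 0.5, 0.3]
finger_gap: 1.002
[408. 233.] 0.67
[273. 169.] 0.63
cup_4 (array([ 0.44769033, -0.21196537]), np.float64(0.9720767653628575))
[434. 312.] 0.59
[368. 272.] 0.56
```

View pics/w4.png

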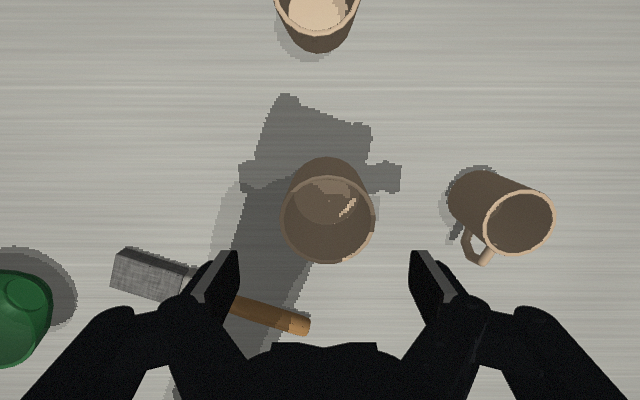

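Seen from the wrist, cup_4's rim is at (328,218), with the finger gap centred near column 324. So it is aligned within about 2 mm, with nothing in the fingers' path.

```bash
python3 -m creep '[[1,[-0.01,0.01,0.2],0],[1,[-0.01,0.01,0.4],0],[1,[-0.01,0.01,0.6],0],[1,[-0.01,0.01,0.7],0],[1,[-0.01,0.01,0.7],0]]' |grep -E "^t|pos|cont|gap"
python3 -m creep '[[1,[0,0,0.1],0],[1,[0,0,0.25],0],[1,[0,0,0.4],0],[1,[0,0,0.5],0],[1,[0,0,0.5],0]]'|grep -E "^t|pos|cont|gap"
python3 -m creep '[[0.9,[0,0,0],0],[0.8,[0,0,0],0],[0.7,[0,0,0],0],[0.6,[0,0,0],0],[0.5,[0,0,0],0],[0.2,[0,0,0],0],[-0.5,[0,0,0],0],[-1,[0,0,0],0],[-1,[0,0,0],0],[-1,[0,0,0],0]]' 35
python3 -m creep '[[-1,[0,0,-0.1],0],[-1,[0,0,-0.3],0],[-1,[0,0,-0.6],0],[-1,[0,0,-1],0],[-1,[0,0,-1],0],[-1,[0,0,-1],0]]'|grep -E "^t|pos|cont|gap|force"
```

```text
t: 30.75
position: [0.4482, -0.2109, 0.1341]
contact_force: [0.7, 0.9, 0.1]
finger_gap: 0.999
t: 31.25
position: [0.4477, -0.2112, 0.0935]
contact_force: [0.3, -0.4, -0.1]
finger_gap: 1.003
t: 32.25
position: [0.4492, -0.2118, 0.0959]
ee_rot: [[1.0, -0.0, 0.001], [-0.0, -1.0, -0.001], [0.001, 0.001, -1.0]]
contact_force: [-0.3, 0.8, 6.0]
finger_gap: 0.773
gripper_force: 39.9
t: 32.85
position: [0.4487, -0.2116, 0.1754]
contact_force: [-0.8, -0.1, -2.3]
finger_gap: 0.772
gripper_force: 39.7
```

The gap reads about 2 mm under 68 mm, so I'll look before carrying it.

```bash
python3 - <<'E'
from h import *
p=ctrl.snapshot('wrist');q=ctrl.snapshot('scene')['img'][80:280,150:400]
cv2.imwrite('pics/w5.png',np.hstack([cv2.resize(p['img'][100:400,120:520],(400,300)),cv2.resize(q,(375,300))])[:,:,::-1])
E
```

```text
(no output)
```

View pics/w5.png

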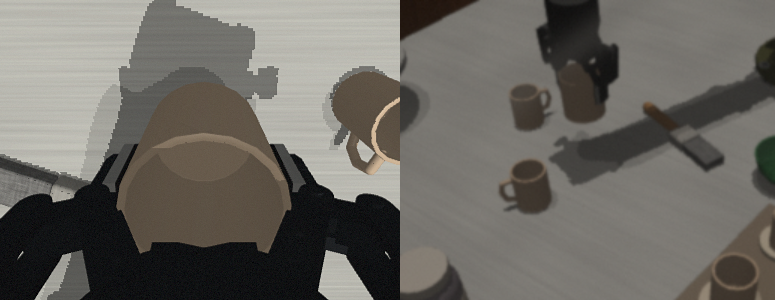

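The cup is upright and centred between the pads (crop column 204), and the mugs are undisturbed. I'll carry it high over cup_2 to disc_4.

```bash
python3 -m creep '[[-1,[0,0,-0.2],0],[-1,[0,0,-0.5],0],[-1,[0.02,-0.1,-0.75],0],[-1,[0.04,-0.3,-0.75],0],[-1,[0.06,-0.6,-0.75],0],[-1,[0.08,-0.9,-0.75],0]]' >/dev/null
python3 -m creep '[[-1,[0.03,-0.3,0],0],[-1,[0.06,-0.6,0],0],[-1,[0.08,-0.9,0],0]]' >/dev/null
python3 -m creep '[[-1,[0.03,-0.3,0],0],[-1,[0.06,-0.6,0],0],[-1,[0.08,-0.9,0],0]]' |grep -E "pos|cont"
python3 -m creep '[[-1,[0.03,-0.3,0],0],[-1,[0.06,-0.6,0],0],[-1,[0.08,-0.9,0],0]]' >/dev/null
python3 -m creep '[[-1,[0.03,-0.3,0],0],[-1,[0.06,-0.6,0],0],[-1,[0.09,-0.9,0],0]]' >/dev/null
python3 -m creep '[[-1,[0.03,-0.3,0],0],[-1,[0.06,-0.6,0],0],[-1,[0.09,-0.9,0],0]]' >/dev/null
python3 -m creep '[[-1,[0.03,-0.3,0],0],[-1,[0.06,-0.6,0],0],[-1,[0.09,-0.83,0],0],[-1,[0.09,-0.88,0],0],[-1,[0.09,-0.88,0],0],[-1,[0.09,-0.88,0],0],[-1,[0.09,-0.88,0],0]]'
```

```text
position: [0.4666, 0.0064, 0.2328]
contact_force: [-0.5, -0.0, -1.9]
t: 35.75
position: [0.496, 0.2894, 0.2347]
ee_rot: [[1.0, -0.002, -0.001], [-0.002, -1.0, -0.001], [-0.001, 0.001, -1.0]]
contact_force: [0.2, 0.3, -1.7]
finger_gap: 0.774
gripper_force: 39.8
```

```bash
python3 -m creep '[[-1,[0,-0.01,0.15],0],[-1,[0,-0.01,0.4],0],[-1,[0,-0.01,0.65],0],[-1,[0,-0.01,0.85],0],[-1,[0,-0.01,1],0]]' >/dev/null
python3 -m creep '[[-1,[0,0,0.12],0],[-1,[0,0,0.25],0],[-1,[0,0,0.34],0],[-1,[0,0,0.38],0],[-1,[0,0,0.38],0],[-1,[0,0,0.38],0]]'|grep -E "pos|cont"
python3 -m creep '[[-1,[0,0,0.01],0],[-1,[0,0,0.02],0],[-1,[0,0,0.03],0],[-1,[0,0,0.03],0]]'|grep -E "pos|cont"
python3 - <<'E'
from h import *
p=ctrl.snapshot('scene');cv2.imwrite('pics/s6.png',cv2.resize(p['img'][180:380,300:560,::-1],None,fx=3,fy=3))
E
```

```text
position: [0.4962, 0.2918, 0.1252]
contact_force: [0.9, 0.6, -2.1]
position: [0.4959, 0.2915, 0.1223]
contact_force: [-0.4, 0.7, -2.6]
```

View pics/s6.png

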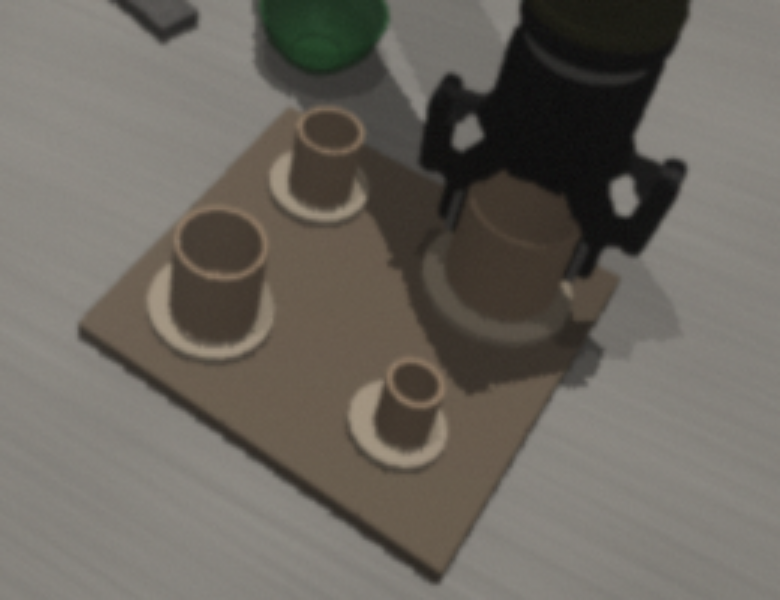

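Cups 1 to 3 stand wholly on their discs. Cup_4 hangs just over disc_4, its foot near crop (505,300). I'll lower it gently.

```bash
python3 -m creep '[[-1,[0,0,0.01],0],[-1,[0,0,0.02],0],[-1,[0,0,0.025],0],[-1,[0,0,0.025],0]]'|grep -E "pos|cont"
python3 -m creep '[[-1,[0,0,0.005],0],[-1,[0,0,0.01],0],[-1,[0,0,0.01],0]]'|grep -E "pos|cont"
python3 -m creep '[[-1,[0,0,0.005],0],[-1,[0,0,0.01],0],[-1,[0,0,0.01],0]]'|grep -E "pos|cont"
```

```text
position: [0.4959, 0.2916, 0.1202]
contact_force: [0.1, -0.3, -1.8]
position: [0.4959, 0.2916, 0.1195]
contact_force: [0.2, 0.9, -1.7]
position: [0.496, 0.2916, 0.1189]
contact_force: [-2.2, -0.4, 1.1]
```

```bash
python3 -m creep '[[0.6,[0,0,0.004],0],[0.65,[0,0,0.004],0],[0.7,[0,0,0.004],0],[0.8,[0,0,0.004],0],[0.9,[0,0,0.004],0],[1,[0,0,0.004],0],[1,[0,0,0.004],0],[1,[0,0,0.004],0],[1,[0,0,0.004],0]]'|grep -E "pos|cont|gap"
python3 -m creep '[[1,[0,0,-0.1],0],[1,[0,0,-0.2],0],[1,[0,0,-0.4],0],[1,[0,0,-0.7],0],[1,[0,0,-1],0]]'|grep -E "pos|cont"
python3 -m creep '[[1,[0,0,-0.5],0],[1,[0,0,-1],0],[1,[0,0,-1],0],[1,[0,-1,-1],0],[1,[0,-1,-1],0],[1,[0,-1,-1],0]]'|grep -E "^t|pos|cont"
python3 - <<'E'
from h import *
A={'top':{'cup_1':(192,155),'cup_2':(243,217),'cup_3':(252,158),'cup_4':(183,208)},'scene':{'cup_1':(434,313),'cup_2':(408,233),'cup_3':(370,272),'cup_4':(470,262)}}
for n in A:
    p=ctrl.snapshot(n);cv2.imwrite(f'pics/{n}9.png',p['img'][:,:,::-1])
    for d in ctrl.silhouettes('cup_1',n):
        for o,uv in A[n].items():
            if np.hypot(*(d['xy']*np.array([640,400])-uv))<14: print(n,o,fit(p,d['mask'],o,.023))
E
```

```text
position: [0.496, 0.2916, 0.1184]
contact_force: [0.6, -0.4, -0.1]
finger_gap: 1.001
position: [0.496, 0.2918, 0.2005]
contact_force: [1.1, 0.3, 0.3]
t: 40.3
position: [0.4935, 0.3767, 0.2794]
contact_force: [-0.1, 0.4, 0.4]
top cup_4 (array([0.49593078, 0.29334699]), np.float64(0.9399359472731423))
top cup_2 (array([0.48289999, 0.16405099]), np.float64(0.958264338091497))
top cup_1 (array([0.62626691, 0.28036727]), np.float64(0.8971670694671376))
top cup_3 (array([0.61174432, 0.15096648]), np.float64(0.9642587689161387))
scene cup_3 (array([0.61080971, 0.14929461]), np.float64(0.9112272775899437))
scene cup_4 (array([0.49544242, 0.29140314]), np.float64(0.9856527087349664))
scene cup_1 (array([0.62409276, 0.27878296]), np.float64(0.9222900064975796))
scene cup_2 (array([0.48145797, 0.16276121]), np.float64(0.9561322174893255))
```

View pics/scene9.png

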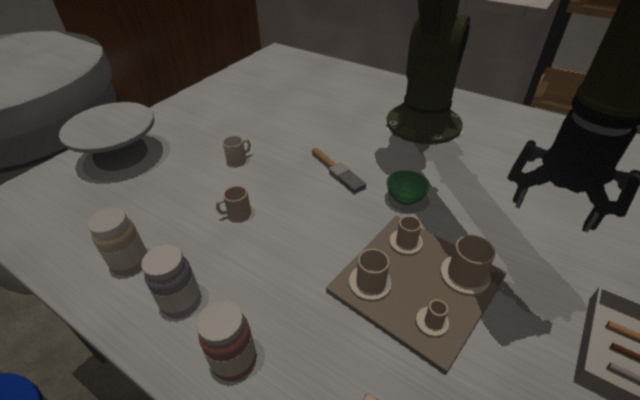

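All four cups stand upright on their own discs, at (435,315), (408,233), (372,270) and (472,262) for cups 1 to 4. Each is within 3 mm of its disc's centre. The mugs at (235,150) and (237,203) haven't moved, and the arm is clear.

```bash
python3 -c "
from cell import ctrl
print(ctrl.sign_off())"
```

```text
the job is handed in; nothing more can be done
None
```

The four cups stand upright on their matching discs, each within about 3 mm of centre, both mugs are where they stood, and the job was handed in at about 40 s.

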